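# Make up two repair kits in their foam trays

### The arm

A 6-joint arm with a two-finger parallel gripper is mounted at the origin on the work surface; the furniture and walls round the work are solid. World frame = base frame: x ahead of the robot, y to its left, z up, the work surface at z = 0. Lengths are in m, angles in rad, forces in N, time in s.
With the tool pointing down it reaches from about 0.35 to 1 m from the base axis. Payload 7.1 kg.
Tool frame: the origin (TCP) lies midway between the tips of the shut fingers; the grasp point (between the pads) lies bot.grip_depth behind it (bot.grip_depth is the distance from the TCP to the grasp point, in m); z points along the fingers, y is the line along which they close (so a half turn about z gives the same grasp; the last joint's range is limited). The gripper opens to 85 mm and grips with 20 to 120 N. Pads are 22 mm wide; open, the fingers measure 114 mm over their backs; the gripper's body (76 mm by 85 mm) begins 54 mm behind the grasp point. The pads swing forward as they close: fully open they stand 13 mm farther back than shut.
Start: joints at [1.082, 0.423, 1.63, -0, 1.089, -0.019], TCP at [0.283, 0.557, 0.231] pointing down, gripper open.
Joint ranges: [-3, 3], [-0.9, 2.11], [0.09, 2.58], [-1.31, 4.45], [0.11, 2.69], [-2.54, 2.54]. Speed limits (rad/s): [2.39, 2.39, 3.01, 3.14, 3.14, 3.14].

### API

Orientations are given as a rotation vector (axis times angle).
In Python, from rig import bot, imaging, workorder gives the robot as it stands.
- The arm moves only by the shell command python3 -m crank 'ROWS' [FORCE]. ROWS is JSON, a list of rows, each a list of 3 entries, a list of its own where there are three numbers: the shift along the tool's x, y, z in m, then the turn, a rotation vector about the tool's x, y, z in degrees, then the closure, from 0 (fully open) to 1 (shut). A call has 1 to 20 rows; each row is the pose to reach, as a shift and turn from the pose commanded when the call began, along the tool's axes at that moment; what a row does not reach only later rows make up. A row lasts 1/8 s, in which the tool goes at most 62.5 mm and 10.7 degrees, less where a joint would pass 70% of its speed; a pose out of reach is approached as far as the arm can. A call with a gripper value outside its range is refused whole. The fingers move at their own pace and stop on an object; FORCE is the grip in N (left out, the last holds). Time passes only in rows, so rows that repeat a pose let the fingers close. It gives the time, the measured TCP pose, the force and the opening at its end, in the units of the state.
- bot.sense(): the state, without advancing time (a new reading comes with each control period).
- imaging.get_image(name): name is "scene" or "top"; returns a dict with "image" (400x640x3 uint8, red, green, blue), "z_map" (400x640 float32, m along the optical axis (not along the pixel's ray), 0 where there is no reading), "intrinsics" (3x3 intrinsics, pixels), "dist" ([k1, k2, p1, p2, k3] as OpenCV has them; the pictures are not rectified), "cam_to_world" (4x4, takes a point from camera to world coordinates). Camera axes: x right, y up, looking along -z (the intrinsics and any distortion apply to the point x, -y, -z); pixel columns grow to the right and rows downward; lengths in m; the calibration is good to about 2 mm. A picture is of the moment at which its call begins.
- workorder.job_done(): hands the job in, once; it reports no verdict.
The state is a dict: "clock": time; "joint_pos": joint angles; "qvel": joint speeds; "effort": joint torques, N m; "tool_pos": TCP position; "eef_rot": TCP orientation; "ft_force": force on the tool from outside, world axes, zero at the start; "moment": the same for the moment, N m; "opening": opening from 0.0 (shut) to 1.0 (fully open).
Only numpy, scipy, OpenCV 4.12 (cv2) and the standard library are available. Lean on these libraries where they do the work, as an engineer would, in place of code of your own. Each camera call takes 0.05 s, during which the arm holds its last target. There are 200 camera calls.

### The job

Make up the two repair kits: put the red reel of solder, the battery and the ball bearing into the yellow tray, and the blue reel of solder and the terminal block into the green tray, each lying flat in the pocket cut for it: reels in the square pockets, the bearing in the round one, the battery and the terminal block in the long ones. Leave the loose hex key where it lies.

Things in the scene. Friction and masses are not known exactly. Their poses are not given: they have to be found in the camera images.
- yellow_tray: Yellow foam kit tray, fixed, 182 mm along its y, 94 along its x, 7 high; three black-floored pockets 4 mm deep. Origin: centre of its underside; z up, x roughly away from the robot, y to the robot's left. Pockets by centre (x, y) in mm: (0, 51) square, 58 x 58, red reel; (0, -5) long, 66 along x by 32, battery; (0, -56) round, diameter 48, bearing.
- green_tray: Green foam kit tray, fixed, 120 mm along its y, 94 along its x, 7 high; two black-floored pockets 4 mm deep. Origin: centre of its underside; z up, x roughly away from the robot, y to the robot's left. Pockets by centre (x, y) in mm: (0, 23) long, 78 along x by 34, terminal block; (0, -31) square, 52 x 52, blue reel.
- red_reel_centre (a point): Larger reel of solder with red flanges, standing on one flange: flange diameter 42 mm, 22 mm tall, 160 g (varies by 30 %); a bent wire end sticks out to its own +x side (ignore it). This point is on the reel's axis at its underside; z up. Grasp it from above across the flanges, in any direction.
- blue_reel_centre (a point): Smaller reel of solder with blue flanges, standing on one flange: flange diameter 34 mm, 30 mm tall, 160 g; a bent wire end sticks out to its own +x side (ignore it). This point is on the reel's axis at its underside; z up. Grasp it from above across the flanges, in any direction.
- battery: Red and white round cell lying on its side, 50 mm long along its own y, 15 mm across; it does not roll. Origin: centre of its underside; z up.
- terminal_block: White screw terminal block, 60 mm long along its own y, 17 mm wide along x, 14 mm high. Origin: centre of its underside; z up.
- bearing: Steel ball bearing lying flat, outside diameter 32 mm, 9 mm high. Origin: centre of its underside; z up.
- hex_key: Dark L-shaped hex key lying flat and loose, nearer the robot than the stock, 72 mm along its own y, 24 mm along x, 6 mm high; belongs to no kit and stays where it lies. Origin: centre of its underside.
Things that resemble listed ones, but are neither listed nor needed, are in the scene too. Of the things like the terminal_block, leave any that is orange; of the rest the larger one is meant.

How it is judged:
At the end, for the whole second after the job is handed in: Red reel, battery and bearing in their yellow tray pockets, blue reel and terminal block in their green tray pockets: within 12 mm of the pocket's centre along each tray axis (13 mm: battery, blue reel), underside under 2.5 mm above the pocket floor, tilted under 0.12 rad, at rest (x of red_reel_centre in the frame of yellow_tray between -0.012 and 0.012 m and y of red_reel_centre in the frame of yellow_tray between 0.039 and 0.063 m and z of each of red_reel_centre, battery, bearing in the frame of yellow_tray below 0.0055 m and angle between each of red_reel_centre, battery, bearing, blue_reel_centre, terminal_block's own z axis and vertical below 0.12 rad and x of battery in the frame of yellow_tray between -0.013 and 0.013 m and y of battery in the frame of yellow_tray between -0.018 and 0.008 m and x of bearing in the frame of yellow_tray between -0.012 and 0.012 m and y of bearing in the frame of yellow_tray between -0.068 and -0.044 m and x of blue_reel_centre in the frame of green_tray between -0.013 and 0.013 m and y of blue_reel_centre in the frame of green_tray between -0.044 and -0.018 m and z of each of blue_reel_centre, terminal_block in the frame of green_tray below 0.0055 m and x of terminal_block in the frame of green_tray between -0.012 and 0.012 m and y of terminal_block in the frame of green_tray between 0.011 and 0.035 m and linear speed of each of battery, bearing, terminal_block below 0.01 m/s); the robot touches nothing.
It fails at once if the hex key is moved more than 20 mm (distance of hex_key from where it was at the start of the episode above 0.02 m).
It also fails if it takes over 120 s, if anything falls off the work surface, if the arm or the gripper's body presses on something with over 40 N, if the wrist force passes 120 N, or if a joint passes its speed limit or range.

## Working session

There is one attempt and no reset: what is moved stays moved. The work goes in short steps, Python scripts to look and compute and a shell command to move; the robot and the scene stay as the last step left them, time stands still between calls to the robot, and variables do not carry over. Pictures are saved under pics/ and viewed, on a budget of 14 in all, crops included, one or two more only if the job needs it, and the job is handed in when it is done.

```bash
ls; mkdir -p pics
cat > h.py <<'E'
import numpy as np,cv2
from rig import bot,imaging,workorder
def snap(n):
    return imaging.get_image(n)
def save(d,f,s=1,box=None):
    im=d["image"][:,:,::-1]
    if box: im=im[box[1]:box[3],box[0]:box[2]]
    cv2.imwrite(f,cv2.resize(im,None,fx=s,fy=s,interpolation=cv2.INTER_CUBIC))
def rays(d,uv):
    p=cv2.undistortPoints(np.array(uv,float).reshape(-1,1,2),d["intrinsics"],np.array(d["dist"],float)).reshape(-1,2)
    r=np.c_[p[:,0],-p[:,1],-np.ones(len(p))]
    return r
def plane(d,uv,z):
    T=np.array(d["cam_to_world"]); r=rays(d,uv)@T[:3,:3].T; o=T[:3,3]
    return o+r*((z-o[2])/r[:,2])[:,None]
def depthpts(d,uv):
    T=np.array(d["cam_to_world"]); uv=np.array(uv,int); zz=d["z_map"][uv[:,1],uv[:,0]]
    return (rays(d,uv)*zz[:,None])@T[:3,:3].T+T[:3,3]
E
python3 - <<'E'
from h import *
s=bot.sense();print(s,bot.grip_depth)
for n in("scene","top"):
    d=snap(n);save(d,f"pics/{n}0.png",1.25);print(n,np.round(d["cam_to_world"],3),d["intrinsics"],d["dist"])
E
```

```text
pics
{'clock': 0.0, 'joint_pos': array([ 1.08199543e+00,  4.23796249e-01,  1.63073424e+00, -4.71985723e-05,
        1.08854883e+00, -1.89991724e-02]), 'qvel': array([-1.31520637e-03,  8.75426565e-04, -6.42496325e-04, -2.78524148e-04,
        2.51752883e-04, -6.63580261e-05]), 'effort': array([-2.43149494e-03, -5.57379198e+01, -2.81735981e+01, -2.28005965e-04,
        7.52246473e-03,  2.55572007e-05]), 'tool_pos': array([0.28267116, 0.55680341, 0.23055613]), 'eef_rot': array([-7.31083751e-01, -3.05499980e+00,  2.27664072e-03]), 'ft_force': array([ 0.71287161,  0.32871669, -0.84815258]), 'moment': array([ 0.00269519, -0.04961994, -0.00834788]), 'opening': 0.9988034967429867} 0.0187
scene [[-0.647  0.515 -0.562 -0.007]
 [-0.763 -0.453  0.462  0.378]
 [-0.016  0.728  0.686  0.616]
 [ 0.     0.     0.     1.   ]] [[401.77108429   0.         315.96948925]
 [  0.         401.77108429 202.84733583]
 [  0.           0.           1.        ]] [-0.05885674  0.          0.          0.          0.        ]
top [[-0.006  0.985 -0.173  0.32 ]
 [-1.    -0.004  0.015  0.009]
 [ 0.014  0.173  0.985  0.903]
 [ 0.     0.     0.     1.   ]] [[500.39466583   0.         314.70967243]
 [  0.         500.39466583 189.05369497]
 [  0.           0.           1.        ]] [-0.02536379  0.          0.          0.          0.        ]
```

View pics/scene0.png

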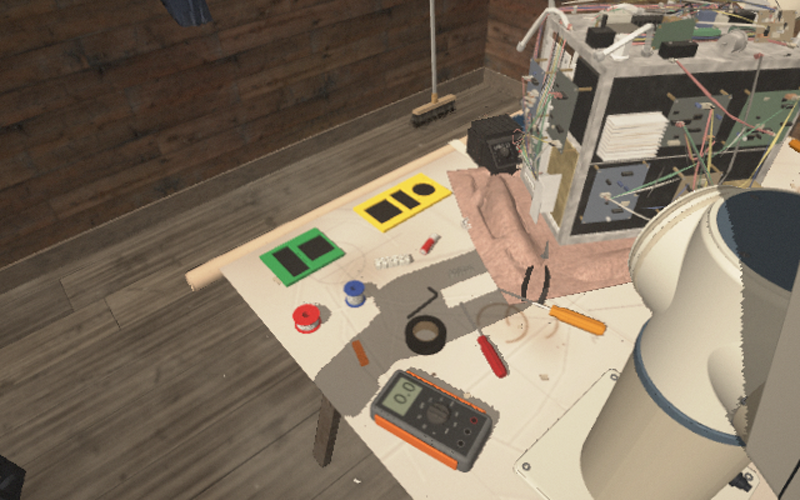

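View pics/top0.png

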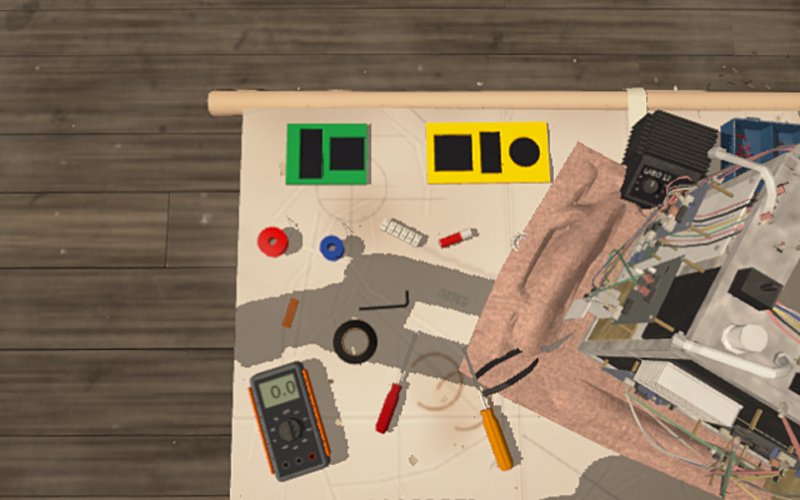

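The two pictures show, in top-view pixels at 1.25x: green tray (328,154), yellow tray (489,153), red reel (272,241), blue reel (332,247), white block (401,233), battery (457,237), hex key (385,300). The bearing is probably the pale ring at (518,240). The orange block at (290,313) is a decoy.

```bash
cat > meas.py <<'E'
from h import *
def blobs(m,amin=40):
    n,l,st,c=cv2.connectedComponentsWithStats(m.astype(np.uint8)); return [(l==i) for i in range(1,n) if st[i,4]>amin]
def rect(d,m,z):
    c=max(cv2.findContours(m.astype(np.uint8),cv2.RETR_EXTERNAL,cv2.CHAIN_APPROX_NONE)[0],key=cv2.contourArea).reshape(-1,2)
    P=plane(d,c,z)[:,:2]; r=cv2.minAreaRect((P*1000).astype(np.float32)); return r
d=snap("top");save(d,"pics/top1.png",3.2,(180,150,430,290))
hsv=cv2.cvtColor(d["image"],cv2.COLOR_RGB2HSV).astype(int);H,S,V=hsv[...,0],hsv[...,1],hsv[...,2]
yy,xx=np.mgrid[:400,:640]
roi=(xx>185)&(xx<450)
for name,m,z in(("green",(H>45)&(H<85)&(S>120)&(yy<160),.007),("yellow",(H>20)&(H<34)&(S>180)&(yy<160),.007),
  ("red",((H<8)|(H>172))&(S>150)&(yy>170)&(yy<210)&(xx<250),.022),("blue",(H>100)&(H<130)&(S>120)&(yy>170)&(yy<215),.030),
  ("batt",((H<8)|(H>172))&(S>150)&(yy>170)&(yy<210)&(xx>300),.010)):
    for b in blobs(m&roi,60):
        v,u=np.nonzero(b); r=rect(d,b,z); zz=depthpts(d,np.c_[u,v])[:,2]
        print(name,b.sum(),"px",u.mean().round(1),v.mean().round(1),np.round(r[0],1),np.round(r[1],1),round(r[2],1),"z",np.percentile(zz,[10,50,90]).round(4))
# things standing above table by depth
P=depthpts(d,np.c_[xx.ravel(),yy.ravel()]).reshape(400,640,3)
t=np.median(P[205:215,260:290,2]);print("table",t)
m=(P[...,2]>t+.005)&(xx>190)&(xx<430)&(yy>165)&(yy<285)
for b in blobs(m,15):
    v,u=np.nonzero(b); z=np.percentile(P[b][:,2],80); r=rect(d,b,z)
    print("h",b.sum(),u.mean().round(),v.mean().round(),np.round(r[0],1),np.round(r[1],1),round(r[2],1),"z",z.round(4))
E
python3 meas.py
```

```text
green 1732 px 258.7 122.6 [603.7  95.4] [117.2  91. ] 89.9 z [0.0037 0.0067 0.0087]
yellow 2946 px 392.4 121.9 [ 604.3 -145.6] [ 93.3 182.1] 0.0 z [0.0043 0.0068 0.009 ]
red 434 px 218.0 193.1 [468.2 168.2] [43.8 40. ] 45.4 z [0.0082 0.0212 0.0232]
blue 250 px 265.3 198.0 [457.5  82.9] [32.3 30. ] 0.4 z [0.0183 0.0292 0.0312]
batt 117 px 360.3 191.7 [471.5 -86.8] [12.2 31.7] 21.6 z [0.011  0.0132 0.0151]
table 0.000322052212402002
h 3622 410.0 243.0 [ 409.  -154.3] [104.9 208.6] 87.4 z 0.0207
h 313 320.0 186.0 [481.9 -13.1] [61.4 18. ] 62.8 z 0.0144
h 413 217.0 193.0 [468.1 169.8] [41.3 39.9] 45.4 z 0.0227
h 217 364.0 191.0 [472.6 -92.2] [14.3 50.5] 20.9 z 0.0144
h 275 265.0 197.0 [459.4  79.6] [33.  43.1] 14.1 z 0.0305
h 170 362.0 238.0 [387.9 -87.9] [44.4 13. ] 69.0 z 0.011
h 146 231.0 250.0 [367.8 143.9] [13.  39.3] 71.5 z 0.0101
h 594 283.0 270.0 [332.1  50.2] [62.7 48.2] 89.7 z 0.0198
h 54 329.0 275.0 [322.6 -28.5] [ 5.2 33.6] 66.7 z 0.0113
```

View pics/top1.png

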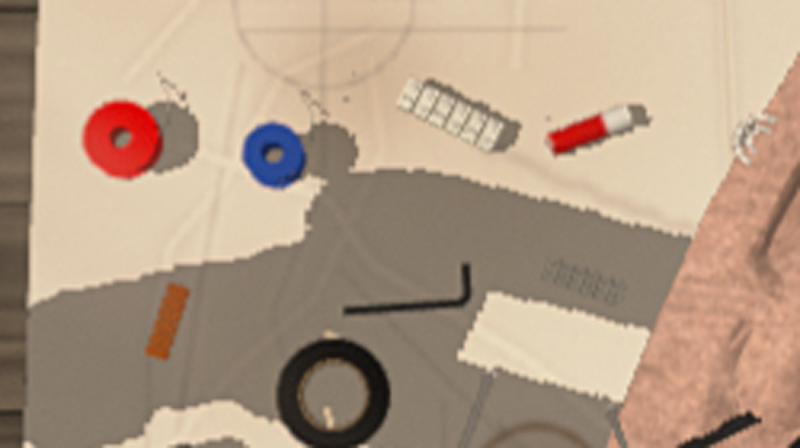

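The crop (3.2x from pixel (180,150)) shows the reels, white block and battery clearly. The bearing's ring is at crop (752,137), or px (415,193), against the cloth edge. A small grey block in the shadow at crop (585,282) measures 44 mm, so it is the smaller decoy.

Run:
```python
from h import *
d=snap("top");e=snap("scene")
yy,xx=np.mgrid[:400,:640]
P=depthpts(d,np.c_[xx.ravel(),yy.ravel()]).reshape(400,640,3)
print((P[180:208,402:432,2]*1000).round().astype(int))
uv=P[186:200,409:422].reshape(-1,3)
print(P[193,415])
a=cv2.resize(d["image"][170:215,390:450],None,fx=9,fy=9,interpolation=cv2.INTER_CUBIC)
# project into scene
T=np.linalg.inv(e["cam_to_world"]);q=T[:3,:3]@np.array([P[193,415][0],P[193,415][1],.005])+T[:3,3];k=e["intrinsics"]
u=int(k[0,0]*q[0]/-q[2]+k[0,2]);v=int(k[1,1]*-q[1]/-q[2]+k[1,2]);print(u,v)
b=cv2.resize(e["image"][v-25:v+25,u-25:u+25],(400,405),interpolation=cv2.INTER_CUBIC)
cv2.imwrite("pics/bear.png",np.hstack([a[:,:400],b])[:,:,::-1])
```

```text
[[  1  -1   3   4   0   1   2   2   0  -2  -1   4   0   0   0   2   2   1
    0  -2   6   9   6   7  10   9  11   8   9  11]
 [  1   0   4   1   2  -1   2   0   1   3   0  -1  -2  -1   1  -1   2   1
    3   4   6   7   8   6   8  11   8  14  14  14]
 [  0   1   0   1   0   1   1   3  -1   2  -4  -3  -1   0   2  -2   1  -1
    4   3   8   6   6   9   9  10  11   9  10  13]
 [  1   0   3  -2  -2   0   2   2   0  -1  -1   3   0   0   0  -1   2   3
    7   7   7   6   8  10   8   7  15  13  13  13]
 [  0   0   2   0  -1  -1  -1   1  -1  -1   2   1  -1  -1   3   0  -2   4
    4   8   8  10   9  10  12  11  15  11  11  14]
 [  4   1  -1  -3   1  -4  -1   2   1   2  -1   0   1   1   2   1   3   6
    7   9   8   8   8   9  13  13  13  14  14  15]
 [ -2   0  -2   2   0   1   0   0   2  -1   4  -2   4   8   8  10  10   8
    7   8  11  12  13  10  10  14  16  14  14  18]
 [  0   4   2   0   1   0  -1   1   2  -2   0   6   7  10  10  10   6   8
    7 903   8   8  14   8  10  13  16  11  17  14]
 [ -1   3  -2   0  -1   2  -2   1   3   0   9  10  11  10   4   6   8   5
    6  10   7  10  10  13 
[... 1746 characters left out ...]
 16  19  18  20  16  15  13]
 [  0   1  -3   3  -1   4   5   8   4   7   9   9  11 903  11  13  12  15
   15  13  10  17  16  18  15  19  16  17  14  11]
 [  0  -2   2   1  -1   7   4  10   8   4   5   9  10  11  12  13  12  14
   13  13  16  15  18  20  20  19  15  13  11   7]
 [ -1   0   1   0   3   8   8   6   9  10  12  10   9  12  13  14  15  16
   16  15  18  17  17 903  22  15  16  16   9   8]
 [  0   1   0   0   4   4   7   8   8   7  13  12  11  12  12  16  10  13
   14  15  17  14  21  23  19  16  17  13   8   5]
 [  1   0   0   4   4   7   7   7  13  10 903  10   8  12  12  13  16  17
   13  13  17  14  18  16  17  15  15  11   7  10]]
[ 0.46933223 -0.18731108  0.00613623]
372 178
```

View pics/bear.png

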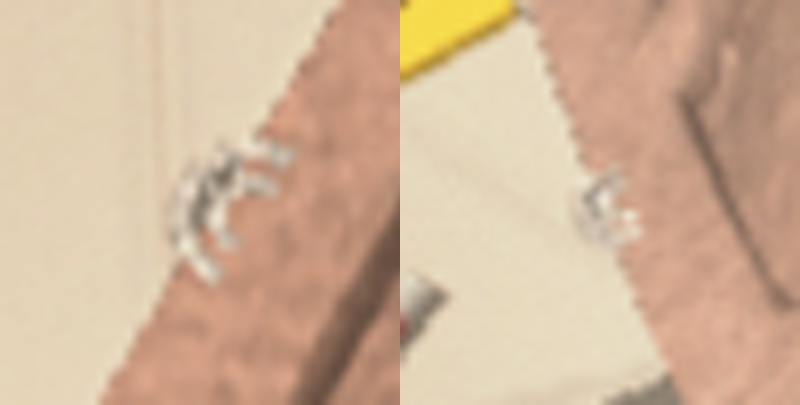

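The crops show the bearing's upper-left ring only: the cloth is drawn over the rest. Top-view ring edges are at px u≈409 and v≈186. Its top is at 9 mm, so it lies flat on the table. I'll fix its centre, check what obstacles are near, and set up a move calculator.

```bash
cat >> h.py <<'E'
from scipy.spatial.transform import Rotation as Ro
def goal(*wps):
    s=bot.sense();R=Ro.from_rotvec(s["eef_rot"]);p=s["tool_pos"]
    y=R.as_matrix()[:,1];print("now",p.round(4),"phi",np.degrees(np.arctan2(y[1],y[0])).round(1),"open",round(s["opening"],3),"F",s["ft_force"].round(1),"t",round(s["clock"],1))
    for x,yy,z,ph in wps:
        c,sn=np.cos(np.radians(ph)),np.sin(np.radians(ph))
        G=Ro.from_matrix(np.array([[-sn,c,0],[c,sn,0],[0,0,-1]]))
        print((x,yy,z,ph),"shift",(R.inv().apply(np.array([x,yy,z])-p)).round(4).tolist(),"turn",np.degrees((R.inv()*G).as_rotvec()).round(1).tolist())
E
python3 - <<'E'
from h import *
d=snap("top")
uv=[(414,186),(413,187),(412,188),(411,189),(410,190),(410,191),(409,192),(409,193),(409,194),(409,195),(409,196),(410,197)]
from scipy.optimize import least_squares
Q=plane(d,uv,.009)[:,:2]
f=least_squares(lambda c:np.hypot(*(Q-c).T)-.0155,[.469,-.195]);print("bearing",f.x,np.abs(f.fun).max())
yy,xx=np.mgrid[:400,:640];P=depthpts(d,np.c_[xx.ravel(),yy.ravel()])
P=P[(P[:,2]>.06)&(P[:,2]<.8)&(P[:,0]>.2)]
for a in np.arange(.2,.85,.05):
    q=P[(P[:,0]>=a)&(P[:,0]<a+.05)&(P[:,1]<.2)]
    if len(q): i=q[:,1].argmax(); print(a.round(2),"ymax",q[i].round(3), "zmax",q[:,2].max().round(2))
goal((.482,-.013,.231,-27.2),(.482,-.013,.06,-27.2),(.482,-.013,.004,-27.2))
E
```

```text
bearing [ 0.46662014 -0.19124575] 0.0007678009908323041
0.2 ymax [ 0.249 -0.286  0.131] zmax 0.34
0.25 ymax [ 0.282 -0.264  0.256] zmax 0.39
0.3 ymax [ 0.325 -0.24   0.359] zmax 0.39
0.35 ymax [ 0.373 -0.224  0.185] zmax 0.38
0.4 ymax [ 0.402 -0.241  0.172] zmax 0.36
0.45 ymax [ 0.451 -0.282  0.218] zmax 0.37
0.5 ymax [ 0.514 -0.325  0.291] zmax 0.42
0.55 ymax [ 0.586 -0.345  0.063] zmax 0.09
0.6 ymax [ 0.601 -0.35   0.068] zmax 0.09
now [0.2828 0.5571 0.2311] phi 63.1 open 1.0 F [-0.4  0.7 -0.4] t 0.3
(0.482, -0.013, 0.231, -27.2) shift [-0.4357, -0.4182, 0.0002] turn [-0.0, 0.0, 90.3]
(0.482, -0.013, 0.06, -27.2) shift [-0.4357, -0.4181, 0.1712] turn [-0.0, 0.0, 90.3]
(0.482, -0.013, 0.004, -27.2) shift [-0.4357, -0.4181, 0.2272] turn [-0.0, 0.0, 90.3]
```

```bash
python3 -m crank '[[[-0.436,-0.418,0],[0,0,90.3],0],[[-0.436,-0.418,0],[0,0,90.3],0],[[-0.436,-0.418,0],[0,0,90.3],0],[[-0.436,-0.418,0],[0,0,90.3],0],[[-0.436,-0.418,0],[0,0,90.3],0],[[-0.436,-0.418,0],[0,0,90.3],0],[[-0.436,-0.418,0],[0,0,90.3],0],[[-0.436,-0.418,0],[0,0,90.3],0],[[-0.436,-0.418,0],[0,0,90.3],0],[[-0.436,-0.418,0],[0,0,90.3],0],[[-0.436,-0.418,0],[0,0,90.3],0],[[-0.436,-0.418,0],[0,0,90.3],0],[[-0.436,-0.418,0],[0,0,90.3],0],[[-0.436,-0.418,0.06],[0,0,90.3],0],[[-0.436,-0.418,0.12],[0,0,90.3],0],[[-0.436,-0.418,0.171],[0,0,90.3],0],[[-0.436,-0.418,0.171],[0,0,90.3],0]]' 40; python3 -c "
from h import *
goal((.482,-.013,.06,-27.2),(.482,-.013,.004,-27.2))"
```

```text
clock: 2.42
tool_pos: [0.4792, -0.0116, 0.0574]
eef_rot: [-2.676, -1.636, 0.011]
ft_force: [-0.9, -0.1, 1.4]
opening: 1.001
now [ 0.4792 -0.0116  0.0574] phi -27.1 open 1.001 F [-0.9 -0.1  1.4] t 2.4
(0.482, -0.013, 0.06, -27.2) shift [0.0001, 0.0031, -0.0026] turn [-0.4, 0.2, 0.1]
(0.482, -0.013, 0.004, -27.2) shift [0.0003, 0.0035, 0.0534] turn [-0.4, 0.2, 0.1]
```

```bash
python3 -m crank '[[[0,0.002,0.03],[0,0,0],0],[[0,0.002,0.05],[0,0,0],0],[[0,0.002,0.051],[0,0,0],0],[[0,0.002,0.051],[0,0,0],0.3],[[0,0.002,0.051],[0,0,0],1],[[0,0.002,0.051],[0,0,0],1],[[0,0.002,0.051],[0,0,0],1],[[0,0.002,0.051],[0,0,0],1],[[0,0.002,0.051],[0,0,0],1],[[0,0.002,0.051],[0,0,0],1],[[0,0.002,0.051],[0,0,0],1],[[0,0.002,0.051],[0,0,0],1]]' 40; python3 -c "
from h import *
goal((.482,-.013,.1,-27.2),(.6037,.1184,.1,-90),(.6037,.1184,.011,-90))"
```

```text
clock: 3.92
tool_pos: [0.4845, -0.0138, 0.0099]
eef_rot: [2.682, 1.636, 0.001]
ft_force: [-2.0, 0.2, 7.4]
opening: 0.176
now [ 0.4845 -0.0138  0.0099] phi -27.2 open 0.176 F [-2.   0.2  7.4] t 3.9
(0.482, -0.013, 0.1, -27.2) shift [-0.0004, -0.0025, -0.0901] turn [0.0, -0.0, -0.0]
(0.6037, 0.1184, 0.1, -90) shift [0.1721, 0.0456, -0.09] turn [0.0, -0.0, 62.8]
(0.6037, 0.1184, 0.011, -90) shift [0.1721, 0.0455, -0.001] turn [0.0, -0.0, 62.8]
```

```bash
python3 -m crank '[[[0,0,-0.03],[0,0,0],1],[[0,0,-0.09],[0,0,0],1],[[0,0,-0.09],[0,0,0],1],[[0,0,-0.09],[0,0,0],1]]' 40
python3 - <<'E'
from h import *
d=snap("top");e=snap("scene")
goal((.6037,.1184,.1,-90),(.6037,.1184,.014,-90))
a=cv2.resize(d["image"][140:230,260:380],(480,360),interpolation=cv2.INTER_CUBIC)
b=cv2.resize(e["image"][150:240,255:335],(320,360),interpolation=cv2.INTER_CUBIC)
cv2.imwrite("pics/tb.png",np.hstack([a,b])[:,:,::-1])
E
```

```text
clock: 4.42
tool_pos: [0.484, -0.0138, 0.0993]
eef_rot: [2.682, 1.636, 0.0]
ft_force: [-0.0, 0.3, -1.2]
opening: 0.178
now [ 0.4831 -0.0137  0.0982] phi -27.2 open 0.173 F [-0.8  0.3  0. ] t 4.5
(0.6037, 0.1184, 0.1, -90) shift [0.1726, 0.0468, -0.0021] turn [-0.1, 0.1, 62.8]
(0.6037, 0.1184, 0.014, -90) shift [0.1727, 0.047, 0.0839] turn [-0.1, 0.1, 62.8]
```

View pics/tb.png

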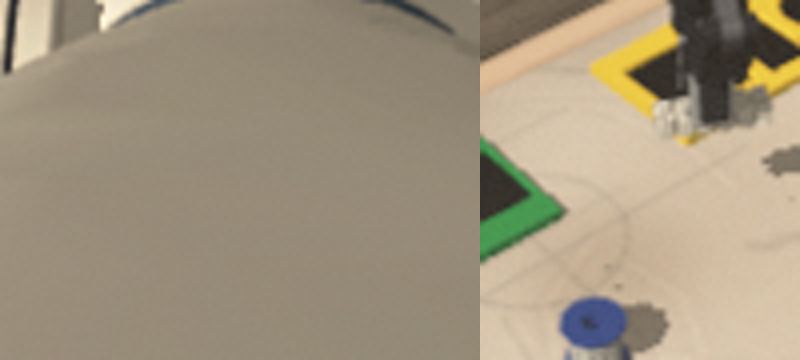

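The scene crop (right half) shows the white block hanging level in the fingers at (700,110). The top view is blocked by the arm. On to the green tray.

```bash
python3 -m crank '[[[0.173,0.047,0],[0,0,62.8],1],[[0.173,0.047,0],[0,0,62.8],1],[[0.173,0.047,0],[0,0,62.8],1],[[0.173,0.047,0],[0,0,62.8],1],[[0.173,0.047,0],[0,0,62.8],1],[[0.173,0.047,0],[0,0,62.8],1],[[0.173,0.047,0],[0,0,62.8],1],[[0.173,0.047,0],[0,0,62.8],1],[[0.173,0.047,0.05],[0,0,62.8],1],[[0.173,0.047,0.075],[0,0,62.8],1],[[0.173,0.047,0.085],[0,0,62.8],1],[[0.173,0.047,0.085],[0,0,62.8],1],[[0.173,0.047,0.085],[0,0,62.8],1]]' 40; python3 -c "
from h import *
goal((.6037,.1184,.014,-90))"
```

```text
clock: 6.15
tool_pos: [0.6058, 0.1187, 0.0149]
eef_rot: [-3.141, -0.001, -0.002]
ft_force: [-0.8, -0.3, 0.3]
opening: 0.174
now [0.6058 0.1187 0.0149] phi -90.0 open 0.174 F [-0.8 -0.3  0.3] t 6.2
(0.6037, 0.1184, 0.014, -90) shift [-0.0021, 0.0003, 0.0009] turn [-0.0, -0.1, 0.0]
```

```bash
python3 -m crank '[[[-0.001,0,0.002],[0,0,0],1],[[-0.001,0,0.0025],[0,0,0],1],[[-0.001,0,0.0025],[0,0,0],0.6],[[-0.001,0,0.0025],[0,0,0],0.6],[[-0.001,0,0.0025],[0,0,0],0.6],[[-0.001,0,0.0025],[0,0,0],0.6],[[-0.001,0,-0.02],[0,0,0],0.6],[[-0.001,0,-0.08],[0,0,0],0],[[-0.001,0,-0.09],[0,0,0],0],[[-0.001,0,-0.09],[0,0,0],0]]' 40; python3 -c "
from h import *
goal((.4726,-.0922,.1,20.9),(.4726,-.0922,.006,20.9))"
```

```text
clock: 7.4
tool_pos: [0.6049, 0.1188, 0.1062]
eef_rot: [-3.141, 0.0, -0.005]
ft_force: [-0.2, 1.2, -0.4]
opening: 0.998
now [0.6049 0.1188 0.1062] phi -90.0 open 0.998 F [-0.2  1.2 -0.4] t 7.4
(0.4726, -0.0922, 0.1, 20.9) shift [-0.1323, 0.211, 0.0057] turn [0.1, -0.1, -110.9]
(0.4726, -0.0922, 0.006, 20.9) shift [-0.1325, 0.2111, 0.0997] turn [0.1, -0.1, -110.9]
```

```bash
python3 -m crank '[[[-0.132,0.211,0.006],[0,0,-110.9],0],[[-0.132,0.211,0.006],[0,0,-110.9],0],[[-0.132,0.211,0.006],[0,0,-110.9],0],[[-0.132,0.211,0.006],[0,0,-110.9],0],[[-0.132,0.211,0.006],[0,0,-110.9],0],[[-0.132,0.211,0.006],[0,0,-110.9],0],[[-0.132,0.211,0.006],[0,0,-110.9],0],[[-0.132,0.211,0.006],[0,0,-110.9],0],[[-0.132,0.211,0.006],[0,0,-110.9],0],[[-0.132,0.211,0.006],[0,0,-110.9],0],[[-0.132,0.211,0.006],[0,0,-110.9],0],[[-0.132,0.211,0.006],[0,0,-110.9],0],[[-0.132,0.211,0.05],[0,0,-110.9],0],[[-0.132,0.211,0.085],[0,0,-110.9],0],[[-0.132,0.211,0.098],[0,0,-110.9],0],[[-0.132,0.211,0.098],[0,0,-110.9],0.5],[[-0.132,0.211,0.098],[0,0,-110.9],1],[[-0.132,0.211,0.098],[0,0,-110.9],1],[[-0.132,0.211,0.098],[0,0,-110.9],1],[[-0.132,0.211,0.098],[0,0,-110.9],1]]' 40; python3 -c "
from h import *
goal((.6043,-.1506,.1,90),(.6043,-.1506,.011,90))"
```

```text
clock: 9.9
tool_pos: [0.4727, -0.0925, 0.0073]
eef_rot: [1.781, 2.586, 0.001]
ft_force: [-0.6, 0.1, 7.2]
opening: 0.151
now [ 0.4727 -0.0925  0.0073] phi 20.9 open 0.151 F [-0.6  0.1  7.2] t 9.9
(0.6043, -0.1506, 0.1, 90) shift [-0.1013, 0.1024, -0.0925] turn [0.0, 0.1, -69.1]
(0.6043, -0.1506, 0.011, 90) shift [-0.1012, 0.1023, -0.0035] turn [0.0, 0.1, -69.1]
```

```bash
python3 -m crank '[[[0,0,-0.05],[0,0,0],1],[[0,0,-0.09],[0,0,0],1],[[-0.101,0.102,-0.092],[0,0,-69.1],1],[[-0.101,0.102,-0.092],[0,0,-69.1],1],[[-0.101,0.102,-0.092],[0,0,-69.1],1],[[-0.101,0.102,-0.092],[0,0,-69.1],1],[[-0.101,0.102,-0.092],[0,0,-69.1],1],[[-0.101,0.102,-0.092],[0,0,-69.1],1],[[-0.101,0.102,-0.092],[0,0,-69.1],1],[[-0.101,0.102,-0.092],[0,0,-69.1],1],[[-0.101,0.102,-0.092],[0,0,-69.1],1],[[-0.101,0.102,-0.05],[0,0,-69.1],1],[[-0.101,0.102,-0.015],[0,0,-69.1],1],[[-0.101,0.102,-0.004],[0,0,-69.1],1],[[-0.101,0.102,-0.004],[0,0,-69.1],1],[[-0.101,0.102,-0.004],[0,0,-69.1],1]]' 40; python3 -c "
from h import *
goal((.6043,-.1506,.011,90))"
```

```text
clock: 11.9
tool_pos: [0.604, -0.1505, 0.011]
eef_rot: [0.001, 3.14, -0.0]
ft_force: [0.0, 0.1, -0.2]
opening: 0.152
now [ 0.604  -0.1505  0.011 ] phi 90.0 open 0.152 F [ 0.   0.1 -0.2] t 11.9
(0.6043, -0.1506, 0.011, 90) shift [-0.0003, -0.0001, 0.0] turn [-0.0, 0.1, -0.0]
```

```bash
python3 -m crank '[[[0,0,0.0005],[0,0,0],0.6],[[0,0,0.0005],[0,0,0],0.6],[[0,0,0.0005],[0,0,0],0.6],[[0,0,0.0005],[0,0,0],0.6],[[0,0,-0.03],[0,0,0],0.6],[[0,0,-0.09],[0,0,0],0],[[0,0,-0.09],[0,0,0],0],[[0,0,-0.09],[0,0,0],0]]' 40
python3 - <<'E'
from h import *
goal((.4682,.1687,.1,0),(.4682,.1687,.006,0))
e=snap("scene");save(e,"pics/s2.png",4,(185,120,375,265))
E
```

```text
clock: 12.9
tool_pos: [0.6031, -0.1503, 0.1003]
eef_rot: [0.0, 3.142, -0.0]
ft_force: [0.4, -0.6, -0.2]
opening: 0.998
now [ 0.6031 -0.1503  0.1003] phi 90.0 open 0.998 F [ 0.4 -0.6 -0.2] t 12.9
(0.4682, 0.1687, 0.1, 0) shift [0.135, 0.3189, 0.0003] turn [0.0, 0.0, 90.0]
(0.4682, 0.1687, 0.006, 0) shift [0.135, 0.3189, 0.0943] turn [0.0, 0.0, 90.0]
```

View pics/s2.png

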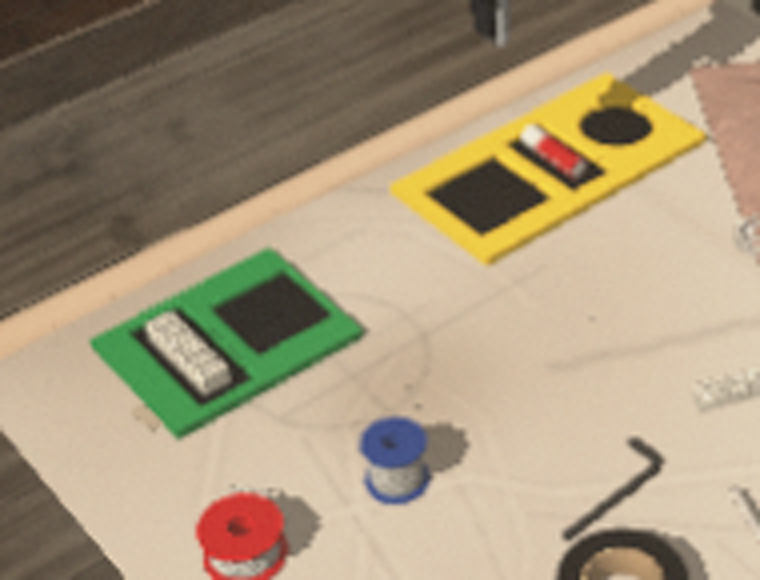

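The block sits in the green long pocket at (187,350), and the battery in the yellow long pocket at (552,150). Next the red reel.

```bash
python3 -m crank '[[[0.135,0.319,0],[0,0,90],0],[[0.135,0.319,0],[0,0,90],0],[[0.135,0.319,0],[0,0,90],0],[[0.135,0.319,0],[0,0,90],0],[[0.135,0.319,0],[0,0,90],0],[[0.135,0.319,0],[0,0,90],0],[[0.135,0.319,0],[0,0,90],0],[[0.135,0.319,0],[0,0,90],0],[[0.135,0.319,0],[0,0,90],0],[[0.135,0.319,0],[0,0,90],0],[[0.135,0.319,0],[0,0,90],0],[[0.135,0.319,0.045],[0,0,90],0],[[0.135,0.319,0.08],[0,0,90],0],[[0.135,0.319,0.094],[0,0,90],0],[[0.135,0.319,0.094],[0,0,90],0],[[0.135,0.319,0.094],[0,0,90],1],[[0.135,0.319,0.094],[0,0,90],1],[[0.135,0.319,0.094],[0,0,90],1],[[0.135,0.319,0.094],[0,0,90],1],[[0.135,0.319,0.094],[0,0,90],1]]' 40; python3 -c "
from h import *
goal((.6043,-.0946,.1,0),(.6043,-.0946,.01,0))"
```

```text
clock: 15.45
tool_pos: [0.4692, 0.1689, 0.0076]
eef_rot: [2.221, 2.221, 0.003]
ft_force: [-0.6, -0.6, 8.0]
opening: 0.467
now [0.4692 0.1689 0.0076] phi -0.0 open 0.467 F [-0.6 -0.6  8. ] t 15.4
(0.6043, -0.0946, 0.1, 0) shift [-0.2635, 0.1353, -0.0923] turn [0.1, -0.0, -0.0]
(0.6043, -0.0946, 0.01, 0) shift [-0.2635, 0.1351, -0.0023] turn [0.1, -0.0, -0.0]
```

```bash
python3 -m crank '[[[0,0,-0.05],[0,0,0],1],[[0,0,-0.09],[0,0,0],1],[[0,0,-0.09],[0,0,0],1],[[-0.264,0.135,-0.09],[0,0,0],1],[[-0.264,0.135,-0.09],[0,0,0],1],[[-0.264,0.135,-0.09],[0,0,0],1],[[-0.264,0.135,-0.09],[0,0,0],1],[[-0.264,0.135,-0.09],[0,0,0],1],[[-0.264,0.135,-0.09],[0,0,0],1],[[-0.264,0.135,-0.09],[0,0,0],1],[[-0.264,0.135,-0.09],[0,0,0],1],[[-0.264,0.135,-0.05],[0,0,0],1],[[-0.264,0.135,-0.015],[0,0,0],1],[[-0.264,0.135,-0.003],[0,0,0],1],[[-0.264,0.135,-0.003],[0,0,0],1],[[-0.264,0.135,-0.003],[0,0,0],1]]' 40; python3 -c "
from h import *
goal((.6043,-.0946,.011,0),(.4585,.0815,.1,0))"
```

```text
clock: 17.45
tool_pos: [0.6037, -0.0947, 0.01]
eef_rot: [2.22, 2.222, 0.001]
ft_force: [0.2, -0.9, -1.6]
opening: 0.467
now [ 0.6037 -0.0947  0.01  ] phi 0.0 open 0.467 F [ 0.2 -0.9 -1.6] t 17.4
(0.6043, -0.0946, 0.011, 0) shift [0.0001, 0.0006, -0.001] turn [0.0, 0.0, 0.0]
(0.4585, 0.0815, 0.1, 0) shift [0.1763, -0.145, -0.0902] turn [0.0, 0.0, 0.0]
```

```bash
python3 -m crank '[[[0,0,0.0005],[0,0,0],0.3],[[0,0,0.0005],[0,0,0],0.3],[[0,0,0.0005],[0,0,0],0.3],[[0,0,0.0005],[0,0,0],0.3],[[0,0,-0.03],[0,0,0],0.2],[[0,0,-0.09],[0,0,0],0],[[0,0,-0.09],[0,0,0],0],[[0.177,-0.146,-0.09],[0,0,0],0],[[0.177,-0.146,-0.09],[0,0,0],0],[[0.177,-0.146,-0.09],[0,0,0],0],[[0.177,-0.146,-0.09],[0,0,0],0],[[0.177,-0.146,-0.09],[0,0,0],0],[[0.177,-0.146,-0.09],[0,0,0],0],[[0.177,-0.146,-0.09],[0,0,0],0]]' 40; python3 -c "
from h import *
goal((.4578,.0822,.1,0),(.4578,.0822,.007,0))"
```

```text
clock: 19.2
tool_pos: [0.4584, 0.081, 0.0992]
eef_rot: [2.223, 2.219, 0.001]
ft_force: [0.7, 0.9, -0.5]
opening: 0.999
now [0.4584 0.081  0.0992] phi -0.1 open 0.999 F [ 0.7  0.9 -0.5] t 19.2
(0.4578, 0.0822, 0.1, 0) shift [0.0012, -0.0006, -0.0008] turn [0.0, -0.0, -0.1]
(0.4578, 0.0822, 0.007, 0) shift [0.0012, -0.0007, 0.0922] turn [0.0, -0.0, -0.1]
```

```bash
python3 -m crank '[[[0.001,0,0.045],[0,0,0],0],[[0.001,0,0.08],[0,0,0],0],[[0.001,0,0.092],[0,0,0],0],[[0.001,0,0.092],[0,0,0],0],[[0.001,0,0.092],[0,0,0],1],[[0.001,0,0.092],[0,0,0],1],[[0.001,0,0.092],[0,0,0],1],[[0.001,0,0.092],[0,0,0],1],[[0.001,0,0.092],[0,0,0],1],[[0.001,0,0.092],[0,0,0],1],[[0.001,0,0.05],[0,0,0],1],[[0.001,0,0],[0,0,0],1],[[0.001,0,0],[0,0,0],1]]' 40; python3 -c "
from h import *
goal((.6037,.0644,.1,0),(.6037,.0644,.011,0))"
```

```text
clock: 20.82
tool_pos: [0.4599, 0.0832, 0.1026]
eef_rot: [2.219, 2.218, 0.009]
ft_force: [0.6, 0.2, -1.8]
opening: 0.383
now [0.4599 0.0832 0.1026] phi -0.0 open 0.383 F [ 0.6  0.2 -1.8] t 20.8
(0.6037, 0.0644, 0.1, 0) shift [-0.0188, 0.1438, 0.0036] turn [0.4, -0.1, -0.0]
(0.6037, 0.0644, 0.011, 0) shift [-0.0188, 0.1432, 0.0926] turn [0.4, -0.1, -0.0]
```

```bash
python3 -m crank '[[[-0.018,0.145,0],[0,0,0],1],[[-0.018,0.145,0],[0,0,0],1],[[-0.018,0.145,0],[0,0,0],1],[[-0.018,0.145,0],[0,0,0],1],[[-0.018,0.145,0],[0,0,0],1],[[-0.018,0.145,0.045],[0,0,0],1],[[-0.018,0.145,0.075],[0,0,0],1],[[-0.018,0.145,0.088],[0,0,0],1],[[-0.018,0.145,0.0885],[0,0,0],1],[[-0.018,0.145,0.0885],[0,0,0],1]]' 40
```

```text
clock: 22.08
tool_pos: [0.6023, 0.0648, 0.0113]
eef_rot: [2.221, 2.221, 0.001]
ft_force: [0.4, 0.3, -0.9]
opening: 0.378
```

```bash
python3 -m crank '[[[0,0,0],[0,0,0],0.4],[[0,0,0],[0,0,0],0.4],[[0,0,0],[0,0,0],0.4],[[0,0,0],[0,0,0],0.4],[[0,0,-0.03],[0,0,0],0.3],[[0,0,-0.09],[0,0,0],0],[[0,0,-0.13],[0,0,0],0],[[0,0,-0.13],[0,0,0],0]]' 40;python3 -c "
from h import *
goal((.4666,-.1912,.12,-31),(.4666,-.1912,.035,-31))"
```

```text
clock: 23.08
tool_pos: [0.6048, 0.0649, 0.1445]
eef_rot: [2.219, 2.218, 0.008]
ft_force: [0.8, -0.3, -0.5]
opening: 1.001
now [0.6048 0.0649 0.1445] phi -0.0 open 1.001 F [ 0.8 -0.3 -0.5] t 23.1
(0.4666, -0.1912, 0.12, -31) shift [-0.2561, -0.1383, 0.0234] turn [0.4, -0.1, 31.0]
(0.4666, -0.1912, 0.035, -31) shift [-0.2562, -0.1389, 0.1084] turn [0.4, -0.1, 31.0]
```

```bash
python3 -m crank '[[[-0.256,-0.137,0],[0,0,31],0],[[-0.256,-0.137,0],[0,0,31],0],[[-0.256,-0.137,0],[0,0,31],0],[[-0.256,-0.137,0],[0,0,31],0],[[-0.256,-0.137,0],[0,0,31],0],[[-0.256,-0.137,0],[0,0,31],0],[[-0.256,-0.137,0],[0,0,31],0],[[-0.256,-0.137,0],[0,0,31],0],[[-0.256,-0.137,0.05],[0,0,31],0],[[-0.256,-0.137,0.1],[0,0,31],0],[[-0.256,-0.137,0.12],[0,0,31],0],[[-0.256,-0.137,0.12],[0,0,31],0]]' 40;python3 - <<'E'
from h import *
goal((.4666,-.1912,.02,-31),(.4666,-.1912,.005,-31))
e=snap("scene");save(e,"pics/s3.png",4.5,(290,110,460,230))
E
```

```text
clock: 24.58
tool_pos: [0.4646, -0.1899, 0.0193]
eef_rot: [-2.731, -1.547, 0.003]
ft_force: [0.0, -0.9, 1.0]
opening: 1.004
now [ 0.4646 -0.1899  0.0193] phi -30.9 open 1.004 F [ 0.  -0.9  1. ] t 24.6
(0.4666, -0.1912, 0.02, -31) shift [-0.0001, 0.0024, -0.0007] turn [-0.2, 0.0, 0.1]
(0.4666, -0.1912, 0.005, -31) shift [-0.0001, 0.0024, 0.0143] turn [-0.2, 0.0, 0.1]
```

View pics/s3.png

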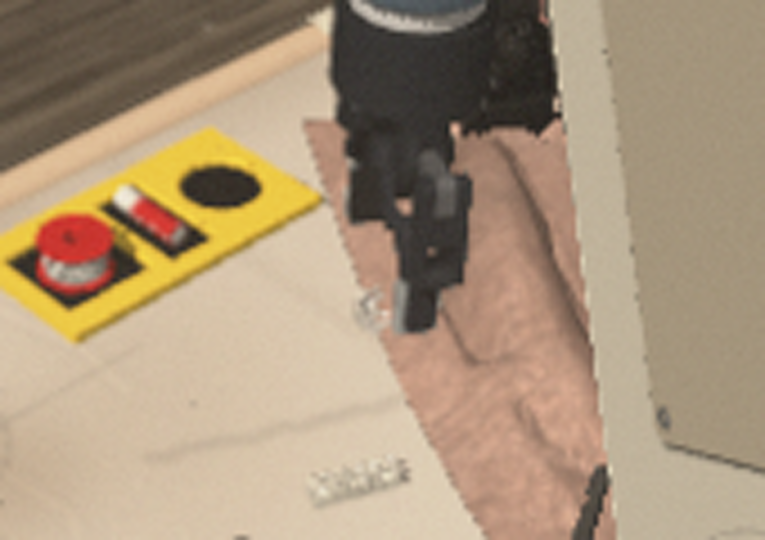

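The red reel (75,255) and battery (150,215) sit in their pockets. The open gripper straddles the bearing, whose ring shows at (372,310) beside the near finger. I'll lower it while watching the force.

```bash
python3 -m crank '[[[0,0.001,0.006],[0,0,0],0],[[0,0.001,0.012],[0,0,0],0],[[0,0.001,0.016],[0,0,0],0],[[0,0.001,0.016],[0,0,0],0]]' 40; python3 -m crank '[[[0,0,0],[0,0,0],0.5],[[0,0,0],[0,0,0],0.5],[[0,0,0],[0,0,0],1],[[0,0,0],[0,0,0],1],[[0,0,0],[0,0,0],1],[[0,0,0],[0,0,0],1],[[0,0,0],[0,0,0],1]]' 40
```

```text
clock: 25.12
tool_pos: [0.4661, -0.1918, 0.0047]
eef_rot: [-2.734, -1.546, 0.0]
ft_force: [-0.3, 0.1, -0.4]
opening: 1.002
clock: 26.0
tool_pos: [0.4663, -0.1919, 0.0052]
eef_rot: [2.734, 1.546, 0.0]
ft_force: [-0.9, 0.4, 5.4]
opening: 0.328
```

```bash
python3 -m crank '[[[0,0,-0.03],[0,0,0],1],[[0,0,-0.09],[0,0,0],1],[[0,0,-0.11],[0,0,0],1],[[0,0,-0.11],[0,0,0],1],[[0,0,-0.11],[0,0,0],1]]' 40
python3 - <<'E'
from h import *
goal((.6043,-.2016,.115,0),(.6043,-.2016,.011,0))
e=snap("scene");save(e,"pics/s4.png",6,(335,90,455,190))
E
```

```text
clock: 26.62
tool_pos: [0.4655, -0.1915, 0.1139]
eef_rot: [-2.733, -1.546, 0.001]
ft_force: [-0.0, -0.3, -1.3]
opening: 0.328
now [ 0.4655 -0.1915  0.1139] phi -31.0 open 0.328 F [-0.  -0.3 -1.3] t 26.6
(0.6043, -0.2016, 0.115, 0) shift [0.0629, 0.1242, -0.0013] turn [-0.1, -0.0, -31.0]
(0.6043, -0.2016, 0.011, 0) shift [0.0629, 0.1243, 0.1027] turn [-0.1, -0.0, -31.0]
```

View pics/s4.png

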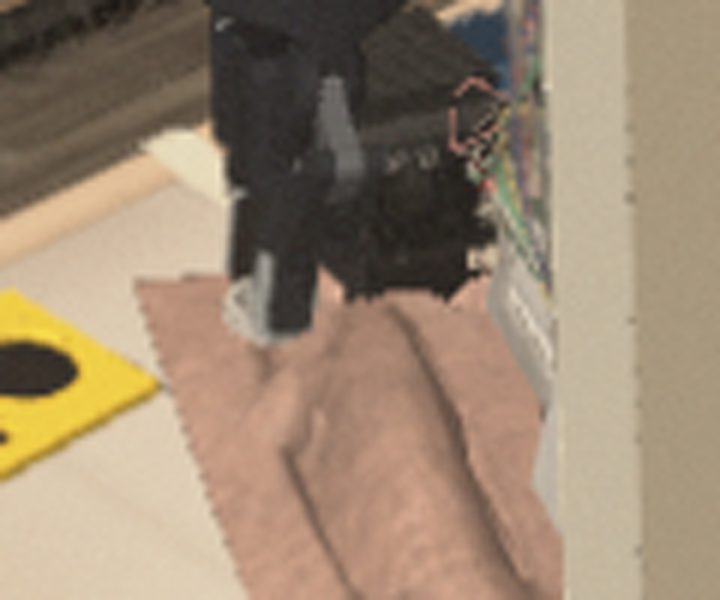

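The bearing is held at the tips, with its ring showing left of the finger at crop (228–250, 310). I'll check its offset along tool x.

Run:
```python
from h import *
e=snap("scene")
p=plane(e,[(335+226/6,90+310/6),(335+235/6,90+332/6),(335+228/6,90+295/6)],.113)
d=p[:,:2]-bot.sense()["tool_pos"][:2]
print((d@np.array([[.515,.857],[.857,-.515]]).T*1000).round(1))
```

```text
[[ 13.6  -0.3]
 [ 14.1 -14.2]
 [ 10.4   8.8]]
```

```bash
python3 -m crank '[[[0.063,0.124,0],[0,0,-31],1],[[0.063,0.124,0],[0,0,-31],1],[[0.063,0.124,0],[0,0,-31],1],[[0.063,0.124,0],[0,0,-31],1],[[0.063,0.124,0],[0,0,-31],1],[[0.063,0.124,0],[0,0,-31],1],[[0.063,0.124,0.05],[0,0,-31],1],[[0.063,0.124,0.09],[0,0,-31],1],[[0.063,0.124,0.103],[0,0,-31],1],[[0.063,0.124,0.1045],[0,0,-31],1],[[0.063,0.124,0.1045],[0,0,-31],1]]' 40
```

```text
clock: 28.1
tool_pos: [0.606, -0.2022, 0.0118]
eef_rot: [2.221, 2.219, 0.002]
ft_force: [-0.6, 0.3, 0.5]
opening: 0.326
```

```bash
python3 -m crank '[[[0,0,0.0015],[0,0,0],1],[[0,0,0.0015],[0,0,0],0.5],[[0,0,0.0015],[0,0,0],0.5],[[0,0,0.0015],[0,0,0],0.5],[[0,0,0.0015],[0,0,0],0.5],[[0,0,-0.03],[0,0,0],0.4],[[0,0,-0.09],[0,0,0],0.4],[[0,0,-0.15],[0,0,0],0.4],[[0,0,-0.2],[0,0,0],0.4],[[0.6,-0.2,-0.2],[0,0,0],0.4],[[0.6,-0.2,-0.2],[0,0,0],0.4],[[0.6,-0.2,-0.2],[0,0,0],0.4],[[0.6,-0.2,-0.2],[0,0,0],0.4],[[0.6,-0.2,-0.2],[0,0,0],0.4],[[0.6,-0.2,-0.2],[0,0,0],0.4],[[0.6,-0.2,-0.2],[0,0,0],0.4],[[0.6,-0.2,-0.2],[0,0,0],0.4],[[0.6,-0.2,-0.2],[0,0,0],0.4],[[0.6,-0.2,-0.2],[0,0,0],0.4],[[0.6,-0.2,-0.2],[0,0,0],0.4]]' 40
python3 - <<'E'
from h import *
d=snap("top");save(d,"pics/end.png",3.2,(200,80,450,265))
yy,xx=np.mgrid[:400,:640]
P=depthpts(d,np.c_[xx.ravel(),yy.ravel()]).reshape(400,640,3)
for n,(x,y),r,h in(("red",(604.3,-94.6),21,22),("batt",(604.3,-150.6),15,15),("bear",(604.3,-201.6),16,9),("term",(603.7,118.4),15,14),("blue",(603.7,64.4),17,30)):
    s=(abs(P[...,0]*1e3-x)<40)&(abs(P[...,1]*1e3-y)<26)&(P[...,2]>(.0093 if h==9 else .003+h*.6))
    q=P[s]*1e3
    print(n,s.sum(),"mid",(np.percentile(q[:,:2],1,0)/2+np.percentile(q[:,:2],99,0)/2-[x,y]).round(1),"ext",np.ptp(q[:,:2],0).round(),"z80,97",np.percentile(q[:,2],[50,97]).round(1),"expect",3+h)
E
```

```text
clock: 30.6
tool_pos: [0.4037, 0.4018, 0.2104]
eef_rot: [-2.217, -2.226, -0.002]
ft_force: [0.4, -0.3, -0.3]
opening: 0.601Traceback (most recent call last):
  File "<stdin>", line 8, in <module>
    return _quantile_unchecked(
        a, q, axis, out, overwrite_input, method, keepdims, weights)
    return _ureduce(a,
                    func=_quantile_ureduce_func,
    ...<5 lines>...
                    overwrite_input=overwrite_input,
                    method=method)
    r = func(a, **kwargs)
    result = _quantile(arr,
                       quantiles=q,
    ...<2 lines>...
                       out=out,
                       weights=wgt)
    slices_having_nans = np.isnan(arr[-1, ...])
                                  ~~~^^^^^^^^^
IndexError: index -1 is out of bounds for axis 0 with size 0
```

View pics/end.png

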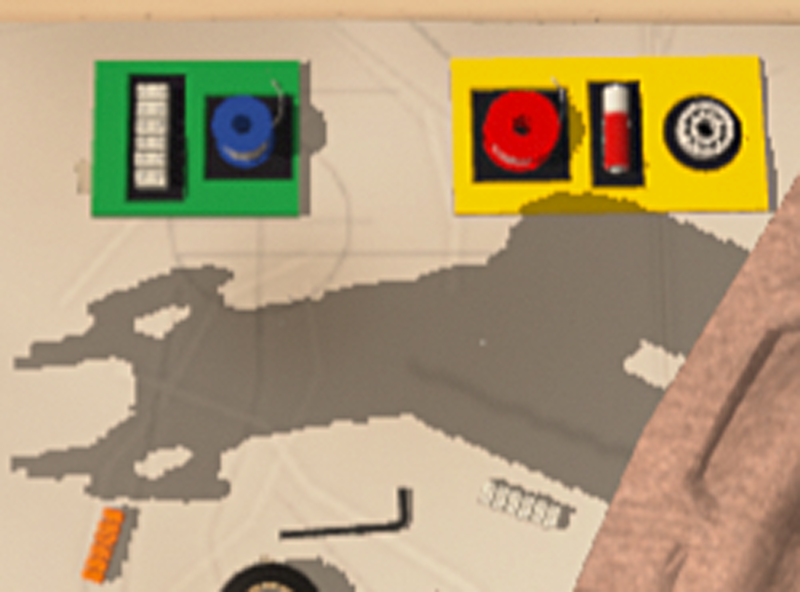

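All five are in their pockets: block (152,135), blue reel (242,130), red reel (522,132), battery (615,128), bearing (705,130). The hex key is undisturbed at (345,520). I had a unit slip in the numeric check, so I'll redo it.

Run:
```python
from h import *
d=snap("top")
yy,xx=np.mgrid[:400,:640]
P=depthpts(d,np.c_[xx.ravel(),yy.ravel()]).reshape(400,640,3)*1e3
for n,(x,y),h in(("red",(604.3,-94.6),22),("batt",(604.3,-150.6),15),("bear",(604.3,-201.6),9),("term",(603.7,118.4),14),("blue",(603.7,64.4),30)):
    s=(abs(P[...,0]-x)<40)&(abs(P[...,1]-y)<26)&(P[...,2]>3+h*.75)
    q=P[s]
    print(n,s.sum(),"mid",(np.percentile(q[:,:2],2,0)/2+np.percentile(q[:,:2],98,0)/2-[x,y]).round(1),"ext",np.ptp(q[:,:2],0).round(),"z",np.percentile(q[:,2],[50,90]).round(1),"expect",3+h)
    A=np.c_[q[:,:2]-q[:,:2].mean(0),np.ones(len(q))];print("  slope",np.linalg.lstsq(A,q[:,2],rcond=None)[0][:2].round(3))
```

```text
red 370 mid [-0.8  1.8] ext [41. 41.] z [25.1 26.8] expect 25
  slope [-0.013 -0.004]
batt 150 mid [1.3 1.9] ext [49. 14.] z [16.5 18.9] expect 18
  slope [0.007 0.005]
bear 176 mid [ 0.6 -3.8] ext [72. 51.] z [11.5 13.6] expect 12
  slope [0.006 0.009]
term 251 mid [-2.2  2. ] ext [59. 17.] z [16.1 18.1] expect 17
  slope [ 0.001 -0.023]
blue 238 mid [-1.3  2.8] ext [33. 33.] z [32.6 34.3] expect 33
  slope [-0.016 -0.013]
```

```bash
python3 -c "
from h import *
print(workorder.job_done())"
```

```text
the job is handed in; nothing more can be done
None
```

Both kits are made up and the job is handed in, at about 31 s on the robot's clock. The red reel, battery and bearing are in the yellow tray, and the blue reel and the larger white terminal block are in the green tray.

- **Position and height:** in the last depth check the reels, battery and block were within 3 mm of their pocket centres on each axis. Top heights matched items lying on the pocket floor to about 1.5 mm.
- **Tilt:** fitted slopes were 0.023 or less for all five items.
- **Weakest check:** stray depth points spoiled the bearing's measured outline (72 x 51 mm for a 32 mm part). Its centring (about 4 mm off) therefore rests mainly on the last picture, which shows it flat inside the round pocket. Its grip also read 28 mm wide instead of 32, but it held.
- **Left alone:** the hex key and the two decoy blocks look unmoved in that picture. I did not measure the key's position.
- **Gripper:** the arm was clear of everything at the end, and no reading taken after a move showed more than about 8 N at the wrist.

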